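Hold the soldering tweezers at the marked gap

ROBOT

A 6-joint arm with a two-finger parallel gripper is mounted at the origin on the work surface. World frame = base frame: x ahead of the robot, y to its left, z up, the work surface at z = 0. Lengths are in m, angles in rad, forces in N, time in s.
With the tool pointing down it reaches from about 0.225 to 0.875 m from the base axis. Payload 3.4 kg.
Tool frame: the origin (TCP) lies on the centre line of the jaws, within the pads' length; the fingertips stand 22 mm ahead of it and the grasp point (between the pads) lies 3 mm ahead of it; z points along the fingers, y is the line along which they close (so a half turn about z gives the same grasp; the last joint's range is limited). The gripper opens to 85 mm and grips with 20 to 120 N. Pads are 22 mm wide; open, the fingers measure 114 mm over their backs; the gripper's body (76 mm by 85 mm) begins 54 mm behind the grasp point. The pads swing forward as they close: fully open they stand 13 mm farther back than shut.
Start: joints at [-1.425, 0.276, 1.505, -0, 1.361, -0.121], TCP at [0.152, -0.555, 0.253] pointing down, gripper open.
Joint ranges: [-2.89, 2.89], [-0.75, 2.08], [0.22, 2.7], [-1.18, 4.32], [0.11, 2.71], [-2.7, 2.7]. Speed limits (rad/s): [2.57, 2.57, 3.14, 3.14, 3.14, 3.14].

INTERFACE

Orientations are given as a unit quaternion [w, x, y, z].
In Python, from rig import readout, optics, ticket gives the robot as it stands. The module is installed in compiled form; this text tells all that it offers.
- The arm moves only by the shell command python3 -m handwheel [OPENING] [FORCE], which reads ROWS from standard input. ROWS is a JSON list of rows, 1 to 5 of them, each of 4 numbers: dx, dy, dz in m, then a turn about the tool's z in rad; each row shifts and turns the commanded pose from where the row before left it, along the tool's axes as they then stand; what a row does not reach is not made up. A row lasts 1/12 s, in which the tool goes at most 0.0417 m and 0.125 rad, less where a joint would pass 70% of its speed; a pose out of reach is approached as far as the arm can. OPENING is the finger opening in m, set as the command begins (- or left out keeps the last). The fingers move at their own pace and stop on an object; FORCE is the grip in N (left out, the last holds). Time passes only in rows, so rows that do not move let the fingers close. It prints the time, the measured TCP pose, the force, the opening and the grip force at its end. Input that does not fit is refused with a message, and nothing moves.
- readout.get_state(): the state, without advancing time (a new reading comes with each control period).
- optics.get_image(name): name is "side" or "top" or "wrist"; returns a dict with "img" (480x640x3 uint8, red, green, blue), "camera_matrix" (3x3 intrinsics, pixels), "T" (4x4, takes a point from camera to world coordinates); the wrist camera has in their place "hand_eye" (4x4, takes a point from camera to tool coordinates, whose origin is the TCP and whose axes are the flange's). Camera axes: x right, y down, z forward; pixel columns grow to the right and rows downward; lengths in m; the calibration is good to about 2 mm. A picture is of the moment at which its call begins: read the wrist's pose just before it. There is no depth.
- ticket.sign_off(): hands the job in; it is judged then, once.
The state is a dict: "clock": time; "qpos": joint angles; "qd": joint speeds; "effort": joint torques, N m; "position": TCP position; "ee_rot": TCP orientation; "contact_force": force on the tool from outside, world axes, zero at the start; "moment": the same for the moment, N m; "width": finger opening in m; "gripper_force": force on a finger pad.
Only numpy, scipy, OpenCV 4.12 (cv2) and the standard library are available. Lean on these libraries where they do the work, as an engineer would, in place of code of your own. Each camera call takes 0.05 s, during which the arm holds its last target. There are 200 camera calls.

TASK

First switch on the fume extraction by throwing the T-handle of the bench isolator fully over to its on end, then squeeze the sprung soldering tweezers on their stand by the two grip covers until the gap between the tips matches the two lines on the gauge block below them, and hold that gap steady so that I can slip a ring blank in. Finish while still holding the tweezers squeezed at that gap; never let the tips touch each other, and leave the pliers, the crucible and the firebrick where they are.

Things in the scene. Friction and masses are not known exactly. Their poses are not given: they have to be found in the camera images.
- stand: Fixed tweezer stand, origin under the centre of its aluminium base, 240 (x) x 90 (y) x 12 mm. Dark steel heel post 30 (x) x 40 (y) mm, top at 78 mm, centred at x = -92 mm; two steel tweezer arms run from it along +x, z = 60 mm, 12 mm tall, pivots at x = -80 mm, 165 mm from pivot to tip. White gauge block 54 (x) x 62 (y) mm, top at 48 mm, under the tips, centred at x = 85 mm.
- grip_mid (a point): Point fixed on the stand midway between the two grip covers: 15 mm to +x of the stand's origin, 60 mm above the bench. Axes as the stand: x from heel to tips, y across the tweezers (the direction to squeeze in), z up. Below is only the base plate; beside the covers it is free.
- grip_l: Black ribbed grip cover outside the left (+y) arm, 46 mm along the arm, 18 mm tall (51 to 69 mm above the bench); origin at its centre, 95 mm from the pivot. Outer faces of the covers: 38 mm apart when open, 25 mm at a tip gap of 12 mm; each mm of squeeze there narrows the tip gap by 1.74 mm. The spring pushes back on each cover with 1.7 N (open) to 7.3 N (12 mm gap).
- grip_r: The same cover on the right (-y) arm.
- tip_l (a point): Tip of the left arm, at its inner face, 60 mm above the bench, 12 mm above the gauge block. The tip gap is the distance from tip_l to tip_r: 34 mm when sprung open.
- tip_r (a point): Tip of the right arm, at its inner face.
- jaw_l (a joint): Squeeze of the left arm about its upright pivot: 0 sprung open, grows as it is pressed inward, stop at 0.100 rad (tips 1 mm apart). Tip gap in mm = 10 + 165 sin(0.0728 - jaw_l) + 165 sin(0.0728 - jaw_r); 12 mm when both are about 0.067 rad.
- jaw_r (a joint): The same for the right arm.
- gauge_mid (a point): Centre of the top of the gauge block, midway between the two black lines, 48 mm above the bench. The lines run along the stand's x, are 1.5 mm wide and 50 mm long, and their inner edges are 12 mm apart: the marked gap.
- isolator: Fixed grey switch box, origin under its centre, 120 (x) x 80 (y) x 40 mm, with two black cheeks on top (60 mm long in x, up to 57 mm above the bench, at y = +-24 mm). The handle's hinge axis runs along the box's y above the origin, 48 mm above the bench. x is the throwing direction, off to on.
- handle (a joint): Angle of the T-handle: near 0 it leans to the box's -x (off), 1.2 rad is its on stop, leaning as far to +x. Friction of about 2 N at the bar, it stays where it is left.
- handle_bar (a point): Middle of the black cross-bar of the T-handle: 14 mm thick, 58 mm long along the box's y, 70 mm from the hinge axis on a 10 mm round steel stem. At 0 it is 40 mm to -x of the hinge and 106 mm above the bench; upright 118 mm above the bench.
- pliers: Loose red-handled pliers, 150 x 50 x 14 mm, lying between the two fixtures; origin at the middle of the length. To be left alone.
- crucible: Loose terracotta cup, 54 mm across, 55 mm tall, origin under its centre. To be left alone.
- firebrick: Loose grey brick, 110 x 70 x 32 mm, origin under its centre. To be left alone.
There are look-alikes about, which are no part of the job. Of the things that look like the isolator, the smallest one is meant.

How it is judged:
By the outcome, as a careful person would: the job done as asked, in the order asked, and still so for the second after the job is handed in, while the arm keeps its last pose, push and grip.
It also fails if it takes over 48 s, if anything falls off the work surface, if the arm or the gripper's body presses on something with over 40 N, if the wrist force passes 120 N, or if a joint passes its speed limit or range.

## Working session

There is one attempt and no reset: what is moved stays moved. The work goes in short steps, Python scripts to look and compute and a shell command to move; the robot and the scene stay as the last step left them, time stands still between calls to the robot, and variables do not carry over. Pictures are saved under pics/ and viewed, at most 10 in all, crops included, and the job is handed in when it is done.

```bash
mkdir -p pics
cat > h.py <<'E'
import numpy as np, cv2, pickle
from rig import readout, optics
def snap(n,f):
    s=readout.get_state(); d=optics.get_image(n); cv2.imwrite('pics/'+f+'.png',d['img'][:,:,::-1])
    if 'T' not in d:
        from scipy.spatial.transform import Rotation as R
        q=s['ee_rot']; T=np.eye(4); T[:3,:3]=R.from_quat([q[1],q[2],q[3],q[0]]).as_matrix(); T[:3,3]=s['position']; d['T']=T@d['hand_eye']
    pickle.dump(d,open('pics/'+f+'.pkl','wb')); return d
def at(f,u,v,z):
    d=pickle.load(open('pics/'+f+'.pkl','rb')); r=d['T'][:3,:3]@np.linalg.inv(d['camera_matrix'])@[u,v,1]; o=d['T'][:3,3]
    return o+r*(z-o[2])/r[2]
def proj(f,p):
    d=pickle.load(open('pics/'+f+'.pkl','rb')); c=np.linalg.inv(d['T'])@np.append(p,1); c=d['camera_matrix']@c[:3]; return c[:2]/c[2]
E
python3 - <<'E'
from h import *
print(readout.get_state())
for n in('top','side'):
    d=snap(n,n+'0'); print(d['T'].round(3),d['camera_matrix'])
E
```

```text
{'clock': 0.0, 'qpos': array([-1.42502133e+00,  2.76615176e-01,  1.50613130e+00,  3.36312395e-05,
        1.36071415e+00, -1.21005574e-01]), 'qd': array([-9.63974679e-05,  9.02620680e-04,  3.10119561e-04,  1.15692768e-04,
        1.30213491e-03, -1.05851929e-03]), 'effort': array([ 1.99781352e-03, -4.16761994e+01, -2.45803767e+01,  3.13265118e-04,
        1.07992798e-02,  1.11660313e-05]), 'position': array([ 0.1515168 , -0.55417118,  0.25242891]), 'ee_rot': array([-9.34116830e-04,  9.91116735e-01,  1.32991520e-01,  4.87452714e-06]), 'contact_force': array([-1.36017161,  0.46824528, -0.36072031]), 'moment': array([-0.0004442 , -0.02345279, -0.02462731]), 'gripper_force': 0.0, 'width': 0.08541397023491479}
[[-0.024 -0.98   0.195  0.339]
 [-0.999  0.027  0.017  0.038]
 [-0.022 -0.195 -0.981  1.362]
 [ 0.     0.     0.     1.   ]] [[556.29919313   0.         313.417705  ]
 [  0.         556.29919313 242.72180307]
 [  0.           0.           1.        ]]
[[-0.686 -0.497  0.532  0.121]
 [-0.728  0.482 -0.488  0.512]
 [-0.014 -0.722 -0.692  0.734]
 [ 0.     0.     0.     1.   ]] [[481.38470461   0.         325.53646348]
 [  0.         481.38470461 238.65681749]
 [  0.           0.           1.        ]]
```

View pics/top0.png

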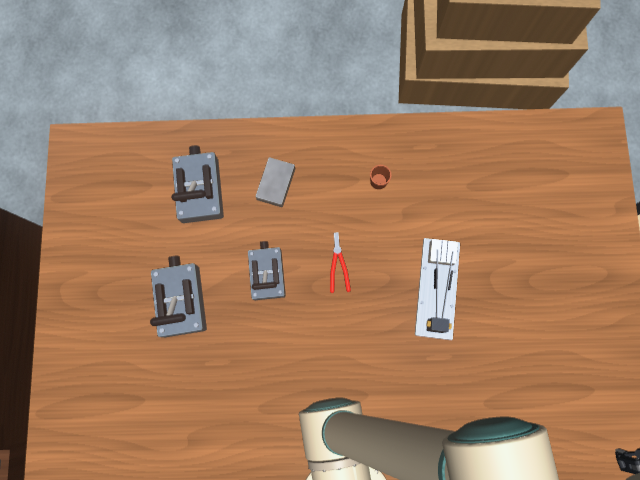

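View pics/side0.png

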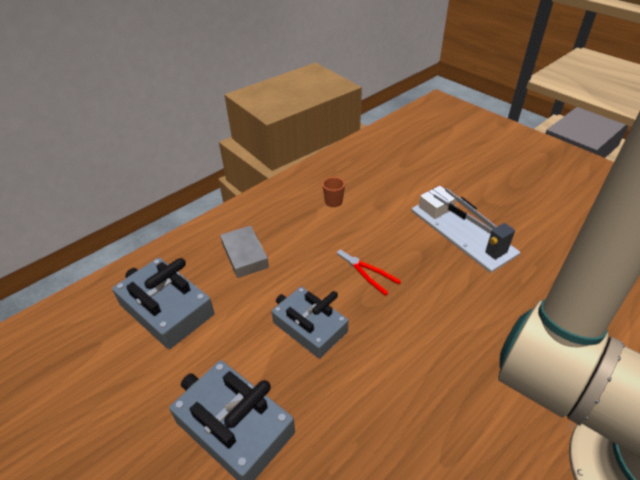

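The top view shows three isolator-like boxes, at (197,185), (177,298) and (266,272). The one at (266,272) is clearly the smallest, so it fits the description. The tweezers are at (438,290) with tips up (+x). I'll confirm in an enlarged crop.

Run:
```python
import cv2,numpy as np
t=cv2.imread('pics/top0.png'); s=cv2.imread('pics/side0.png')
a=cv2.resize(t[230:310,230:310],(400,400),interpolation=cv2.INTER_CUBIC)
b=cv2.resize(s[270:370,260:360],(400,400),interpolation=cv2.INTER_CUBIC)
cv2.imwrite('pics/c1.png',np.hstack([a,b]))
cv2.imwrite('pics/c2.png',cv2.resize(t[230:350,380:500],(600,600),interpolation=cv2.INTER_CUBIC))
```

```text
(no output)
```

View pics/c1.png

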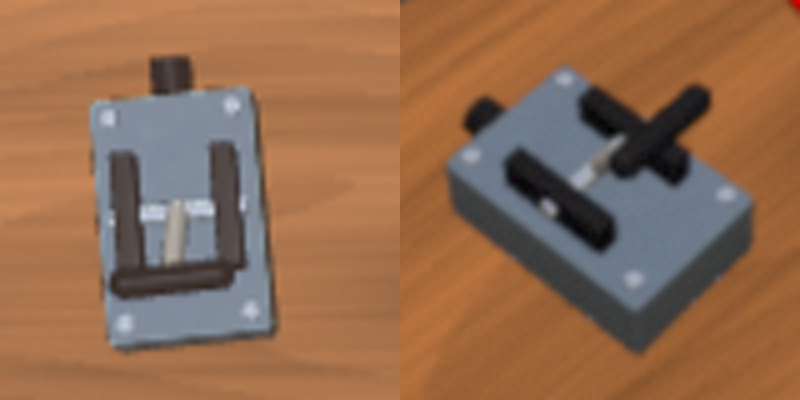

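View pics/c2.png

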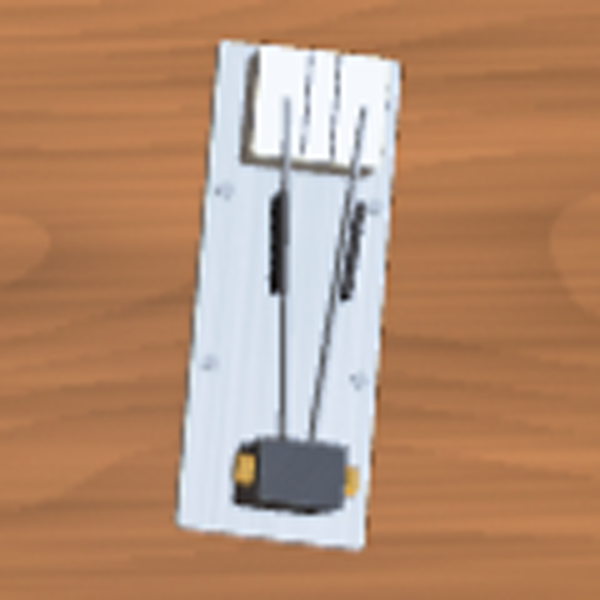

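Run:
```python
from h import *
def P(x,y,ox,oy,z): return at('top0',x/5-.4+ox,y/5-.4+oy,z)
b=np.array([P(x,y,230,230,.04) for x,y in((90,103),(250,88),(273,335),(112,350))])
c=b.mean(0);e=(b[0]+b[1]-b[2]-b[3])/2; print('iso',b.round(4),c,'len',np.linalg.norm(e),np.linalg.norm(b[0]-b[1]),'yaw',np.arctan2(e[1],e[0]))
l,r=P(112,285,230,230,.106),P(235,275,230,230,.106);d=l-r;print('bar',(l+r)/2,np.linalg.norm(d),np.arctan2(-d[0],d[1]))
u=e/np.linalg.norm(e); print('bar rel',((l+r)/2-c)@u,((l+r)/2-c)@[-u[1],u[0],0])
b=np.array([P(x,y,380,230,.012) for x,y in((220,40),(400,62),(362,550),(178,525))])
c=b.mean(0);e=(b[0]+b[1]-b[2]-b[3])/2;u=e/np.linalg.norm(e);n=np.array([-u[1],u[0],0]); print('stand',b.round(4),c,np.linalg.norm(e),np.linalg.norm(b[0]-b[1]),'yaw',np.arctan2(e[1],e[0]))
print('gripmid',c+.015*u)
for nm,x,y,z in(('gl',278,243,.069),('gr',353,250,.069),('tl',287,100,.066),('tr',362,110,.066)):
  p=P(x,y,380,230,z);print(nm,p,(p-c)@u,(p-c)@n)
d=optics.get_image('wrist');print(d['hand_eye'].round(3),d['camera_matrix'][0])
```

```text
iso [[0.5882 0.2206 0.04  ]
 [0.5935 0.1429 0.04  ]
 [0.4735 0.1333 0.04  ]
 [0.4683 0.2101 0.04  ]] [0.53087817 0.17672382 0.04      ] len 0.12035286014429732 0.07788408448386758 yaw 0.0830960557986975
bar [0.49294526 0.17348558 0.106     ] 0.056096235609078504 0.055147281968931254
bar rel -0.03807079266178439 -7.861027238628823e-05
stand [[ 0.6131 -0.211   0.012 ]
 [ 0.5995 -0.2985  0.012 ]
 [ 0.3637 -0.2629  0.012 ]
 [ 0.3775 -0.1764  0.012 ]] [ 0.48846723 -0.23718139  0.012     ] 0.23829269445499854 0.08852843751175944 yaw -0.147920238600211
gripmid [ 0.50330342 -0.23939211  0.012     ]
gl [ 0.50430923 -0.22137383  0.069     ] 0.013339263070639184 0.017969753343997093
gr [ 0.50011246 -0.25588224  0.069     ] 0.014274225501064086 -0.01678034930444662
tl [ 0.57237305 -0.23068553  0.066     ] 0.08203218258560256 0.018791076641920593
tr [ 0.5666168  -0.26550888  0.066     ] 0.08147110312028213 -0.01650036078559035
[[ 0.    -0.953 -0.302  0.077]
 [ 1.     0.     0.001 -0.   ]
 [-0.001 -0.302  0.953 -0.121]
 [ 0.     0.     0.     1.   ]] [381.38737761   0.         318.91082242]
```

The smallest box checks out: 120 x 78 mm at (0.531, 0.177), yaw 0.083, with its bar at -38 mm along the box x, the off side. The stand centre is (0.488, -0.237), yaw -0.148, and the grip and tip offsets agree with the given sizes. I'll move to behind the bar with the gripper shut.

```bash
echo '[[0, 0, 0, 0.092], [0, 0, 0, 0.092], [0.0177, -0.0349, 0, 0], [0.0177, -0.0349, 0, 0], [0.0177, -0.0349, 0, 0]]' | python3 -m handwheel 0 20
echo '[[0.0177, -0.0349, 0, 0], [0.0177, -0.0349, 0, 0], [0.0177, -0.0349, 0, 0], [0.0177, -0.0349, 0, 0], [0.0177, -0.0349, 0, 0]]' | python3 -m handwheel
echo '[[0.0177, -0.0349, 0, 0], [0.0177, -0.0349, 0, 0], [0.0177, -0.0349, 0, 0], [0.0177, -0.0349, 0, 0], [0.0177, -0.0349, 0, 0]]' | python3 -m handwheel
echo '[[0.0177, -0.0349, 0, 0], [0.0177, -0.0349, 0, 0], [0.0177, -0.0349, 0, 0], [0.0177, -0.0349, 0, 0], [0.0177, -0.0349, 0, 0]]' | python3 -m handwheel
```

```text
clock: 0.57
position: [0.1959, -0.4447, 0.2525]
ee_rot: [-0.001, 0.999, 0.041, -0.0]
contact_force: [0.0, 1.2, 0.6]
width: 0.0257
gripper_force: 0.0
clock: 0.98
position: [0.2697, -0.2628, 0.2531]
ee_rot: [-0.0, 0.999, 0.041, 0.0]
contact_force: [1.7, -0.0, -0.2]
width: 0.0003
gripper_force: 0.0
clock: 1.4
position: [0.3434, -0.0816, 0.2534]
ee_rot: [0.0, 0.999, 0.041, 0.0]
contact_force: [1.0, -0.3, 0.7]
width: 0.0001
gripper_force: 0.0
clock: 1.82
position: [0.4172, 0.0998, 0.2533]
ee_rot: [0.0, 0.999, 0.042, 0.0]
contact_force: [0.4, -0.6, 0.3]
width: -0.0001
gripper_force: 0.0
```

```bash
echo '[[0.017, -0.0335, 0, 0], [0.017, -0.0335, 0, 0], [0, 0, 0, 0], [0, 0, 0, 0]]' | python3 -m handwheel
echo '[[0, 0, 0.035, 0], [0, 0, 0.035, 0], [0, 0, 0.035, 0], [0, 0, 0.034, 0], [0, 0, 0, 0]]' | python3 -m handwheel
python3 - <<'E'
from h import *
d=snap('top','top1');i=cv2.resize(d['img'][220:320,220:320,::-1],(500,500),interpolation=cv2.INTER_CUBIC)
s=snap('side','side1');j=cv2.resize(s['img'][240:390,240:390,::-1],(500,500),interpolation=cv2.INTER_CUBIC)
cv2.imwrite('pics/c3.png',cv2.resize(np.hstack([i,j]),(800,400)))
E
```

```text
clock: 2.15
position: [0.4456, 0.1688, 0.2527]
ee_rot: [0.0, 0.999, 0.043, -0.001]
contact_force: [0.0, 0.3, -0.7]
width: -0.0001
gripper_force: 0.0
clock: 2.57
position: [0.44, 0.1647, 0.1091]
ee_rot: [0.001, 0.999, 0.041, -0.007]
contact_force: [-1.8, -1.1, 0.4]
width: -0.0002
gripper_force: 0.0
```

View pics/c3.png

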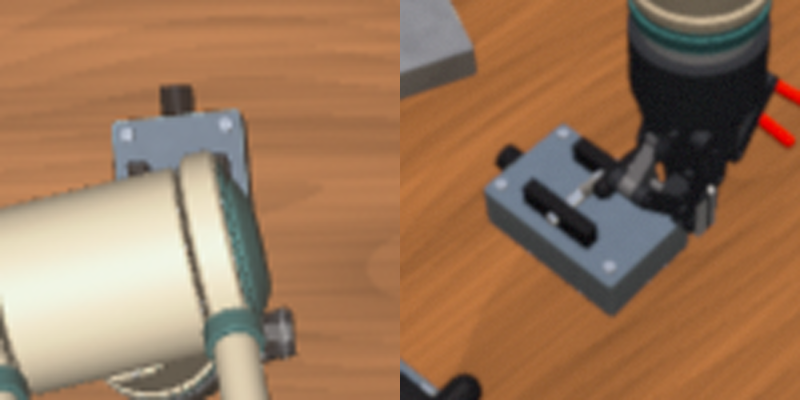

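The gripper is shut on the near side of the bar, at about (600,190) in the side crop. I'll push it now along the box's +x.

```bash
echo '[[0.015, -0.001, 0, 0], [0.015, -0.001, 0, 0], [0.015, -0.001, 0, 0]]' | python3 -m handwheel
echo '[[0.012, 0, 0, 0], [0.012, 0, 0, 0], [0.012, 0, 0, 0]]' | python3 -m handwheel
echo '[[0.006, 0, 0, 0], [0.006, 0, 0, 0]]' | python3 -m handwheel
```

```text
clock: 2.92
position: [0.4899, 0.1734, 0.1173]
ee_rot: [0.0, 0.999, 0.041, -0.0]
contact_force: [-5.2, -0.3, 4.7]
width: -0.0
gripper_force: 2.3
clock: 3.17
position: [0.5271, 0.1767, 0.1162]
ee_rot: [-0.0, 0.999, 0.041, 0.001]
contact_force: [-3.9, -0.6, 0.4]
width: 0.0002
gripper_force: 1.6
clock: 3.33
position: [0.5381, 0.1777, 0.1147]
ee_rot: [0.0, 0.999, 0.041, -0.0]
contact_force: [-3.2, 0.1, -0.9]
width: 0.0001
gripper_force: 1.2
```

```bash
echo '[[0.005, 0, 0, 0], [0, 0, 0, 0]]' | python3 -m handwheel
echo '[[0.004, 0, 0, 0], [0, 0, 0, 0]]' | python3 -m handwheel
echo '[[0.004, 0, 0, 0], [0, 0, 0, 0]]' | python3 -m handwheel
```

```text
clock: 3.5
position: [0.544, 0.1784, 0.1144]
ee_rot: [-0.0, 0.999, 0.041, 0.001]
contact_force: [-0.6, -0.1, -0.2]
width: 0.0001
gripper_force: 0.4
clock: 3.67
position: [0.5474, 0.1788, 0.1144]
ee_rot: [-0.0, 0.999, 0.041, 0.0]
contact_force: [-1.5, -0.4, 0.5]
width: 0.0005
gripper_force: 0.6
clock: 3.83
position: [0.5482, 0.1788, 0.1141]
ee_rot: [0.0, 0.999, 0.041, -0.003]
contact_force: [-7.6, -0.6, 3.3]
width: 0.0002
gripper_force: 4.1
```

```bash
echo '[[0.003, 0, 0, 0], [0, 0, 0, 0]]' | python3 -m handwheel
echo '[[0.002, 0, 0, 0], [0, 0, 0, 0], [0, 0, 0, 0]]' | python3 -m handwheel
```

```text
clock: 4.0
position: [0.5486, 0.1788, 0.1139]
ee_rot: [0.001, 0.999, 0.041, -0.006]
contact_force: [-11.5, -1.4, 6.7]
width: -0.0
gripper_force: 7.0
clock: 4.25
position: [0.5487, 0.1789, 0.1139]
ee_rot: [0.001, 0.999, 0.041, -0.008]
contact_force: [-14.9, -1.7, 9.8]
width: 0.0003
gripper_force: 8.7
```

The handle is at its stop: the force climbs without motion. I'll back off, rise, look at the handle, then go over the tweezers.

```bash
echo '[[-0.02, 0, 0, 0], [-0.025, 0, 0, 0], [0, 0, -0.035, 0], [0, 0, -0.035, 0], [0, 0, -0.035, 0]]' | python3 -m handwheel
echo '[[0, 0, -0.035, 0], [-0.003, 0.037, 0, 0], [-0.003, 0.037, 0, 0], [-0.003, 0.037, 0, 0], [-0.003, 0.037, 0, 0]]' | python3 -m handwheel
echo '[[-0.003, 0.037, 0, 0.0], [-0.003, 0.037, 0, 0], [-0.003, 0.037, 0, 0], [-0.003, 0.037, 0, 0], [-0.003, 0.037, 0, 0]]' | python3 -m handwheel 0.06
echo '[[-0.003, 0.037, 0, 0], [0, 0, 0, 0.115], [0, 0, 0, 0.115], [0, 0, 0, 0], [0, 0, 0, 0]]' | python3 -m handwheel
python3 - <<'E'
from h import *
d=snap('top','top2');i=cv2.resize(d['img'][230:310,230:310,::-1],(400,400),interpolation=cv2.INTER_CUBIC)
s=snap('wrist','wrist2');j=cv2.resize(s['img'][:,:,::-1],(400,300))
cv2.imwrite('pics/c4.png',np.hstack([i,cv2.copyMakeBorder(j,0,100,0,0,0)]))
E
```

```text
clock: 4.67
position: [0.5109, 0.1757, 0.2204]
ee_rot: [0.0, 0.999, 0.042, 0.001]
contact_force: [1.0, 0.0, -0.5]
width: -0.0001
gripper_force: 0.0
clock: 5.08
position: [0.5123, 0.0259, 0.2554]
ee_rot: [0.0, 0.999, 0.042, 0.002]
contact_force: [0.3, -0.1, 0.1]
width: -0.0001
gripper_force: 0.0
clock: 5.5
position: [0.5124, -0.1607, 0.2551]
ee_rot: [0.001, 0.999, 0.041, 0.002]
contact_force: [1.0, -0.4, 0.7]
width: 0.0596
gripper_force: 0.0
clock: 5.92
position: [0.5123, -0.196, 0.2547]
ee_rot: [0.0, 0.997, -0.072, 0.001]
contact_force: [-0.3, -0.3, -0.4]
width: 0.0597
gripper_force: 0.0
```

View pics/c4.png

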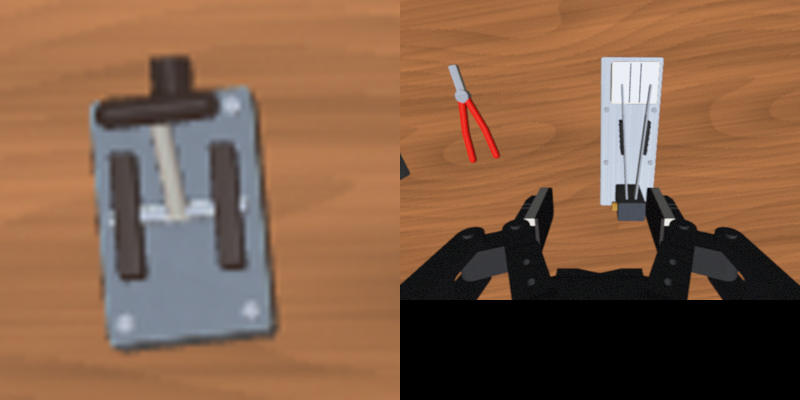

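The handle bar is now at the far (+x) end, crop (157,107). The pliers are undisturbed and the tweezers are ahead. I'll line up over grip_mid and take a closer look.

```bash
echo '[[-0.0013, 0.022, 0, 0.004], [-0.0013, 0.022, 0, 0], [0, 0, 0.04, 0], [0, 0, 0.04, 0], [0, 0, 0, 0]]' | python3 -m handwheel 0.07
python3 - <<'E'
from h import *
p=at('top2',157/5-.4+230,107/5-.4+230,.106);print('bar s',(p-[.5309,.1767,.106])@[.9966,.083,0])
s=snap('wrist','wrist3');print(readout.get_state()['position'],proj('wrist3',[.5033,-.2394,.06]))
cv2.imwrite('pics/c5.png',cv2.resize(s['img'][0:300,160:560,::-1],(800,600),interpolation=cv2.INTER_CUBIC))
E
```

```text
clock: 6.43
position: [0.4982, -0.2356, 0.1677]
ee_rot: [-0.003, 0.997, -0.075, -0.006]
contact_force: [-1.3, 0.2, -0.9]
width: 0.0699
gripper_force: 0.0
bar s 0.0423417810601038
[ 0.50008722 -0.23657838  0.17108412] [325.10240397 236.83089033]
```

View pics/c5.png

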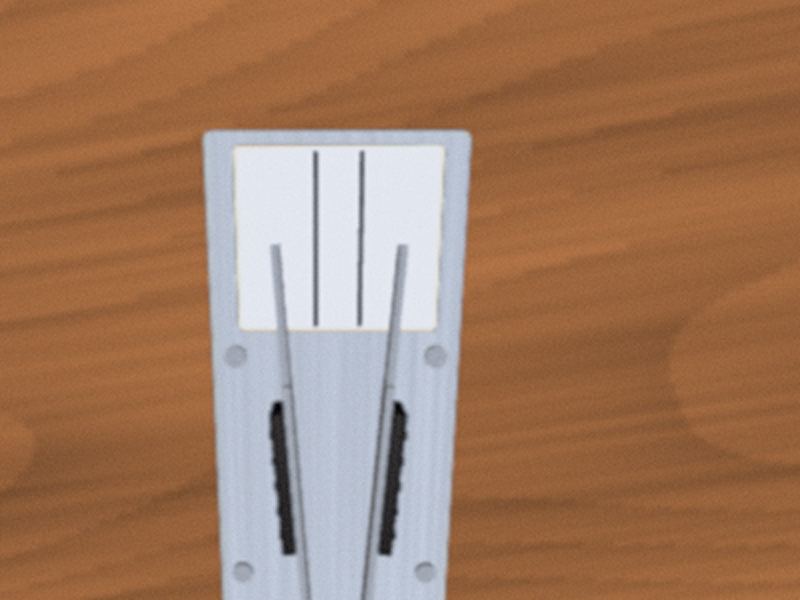

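Run:
```python
from h import *
P=lambda x,y,z: at('wrist3',x/2-.25+160,y/2-.25,z)
print('yaw',[np.arctan2(*((P(x1,y1,.048)-P(x2,y2,.048))[1::-1])) for x1,y1,x2,y2 in((316,152,316,325),(362,152,359,325))])
print('lines mid',(P(316,152,.048)+P(362,152,.048)+P(316,325,.048)+P(359,325,.048))/4, np.linalg.norm(P(316,152,.048)-P(362,152,.048)))
gl,gr=P(283,478,.069),P(394,478,.069);print('grips',gl,gr,(gl+gr)/2)
tl,tr=P(279,246,.066),P(399,246,.066);print('tips',tl,tr,(tl+tr)/2,np.linalg.norm(tl-tr))
s=readout.get_state();print(s['position'],s['ee_rot'])
u=np.array([.989,-.1474,0]);print('gm from lines',(P(316,152,.048)+P(362,152,.048)+P(316,325,.048)+P(359,325,.048))/4-.07*u)
```

```text
yaw [np.float64(-0.1500444659079283), np.float64(-0.14992346380210983)]
lines mid [ 0.57172234 -0.25172392  0.048     ] 0.013335142370722787
grips [ 0.50707634 -0.22529766  0.069     ] [ 0.50215559 -0.25844022  0.069     ] [ 0.50461597 -0.24186894  0.069     ]
tips [ 0.57327946 -0.23495079  0.066     ] [ 0.56832653 -0.26794901  0.066     ] [ 0.57080299 -0.2514499   0.066     ] 0.03336786689606923
[ 0.50008722 -0.23657838  0.17108412] [-0.00210515  0.99720327 -0.07459961 -0.0040133 ]
gm from lines [ 0.50249234 -0.24140592  0.048     ]
```

```bash
echo '[[0, 0, 0.02, 0], [0, 0, 0.02, 0], [0, 0, 0.02, 0], [0, 0, 0, 0], [0, 0, 0, 0]]' | python3 -m handwheel
echo '[[0, 0, 0, 0], [0, 0, 0, 0]]' | python3 -m handwheel
```

```text
clock: 6.9
position: [0.5036, -0.2387, 0.1158]
ee_rot: [0.0, 0.997, -0.075, 0.001]
contact_force: [-0.0, -0.1, 0.2]
width: 0.0701
gripper_force: 0.0
clock: 7.07
position: [0.5041, -0.2393, 0.1166]
ee_rot: [0.001, 0.997, -0.075, 0.002]
contact_force: [-0.4, 0.2, 0.5]
width: 0.07
gripper_force: 0.0
```

```bash
echo '[[-0.0008, 0.002, 0.018, 0], [0, 0, 0.018, 0], [0, 0, 0.018, 0], [0, 0, 0, 0], [0, 0, 0, 0]]' | python3 -m handwheel 0.055
echo '[[0, 0, 0, 0], [0, 0, 0, 0], [0, 0, 0, 0]]' | python3 -m handwheel 0.043 20
python3 - <<'E'
from h import *
s=snap('wrist','wrist4')
cv2.imwrite('pics/c6.png',cv2.resize(s['img'][:,:,::-1],(800,600),interpolation=cv2.INTER_CUBIC))
E
```

```text
clock: 7.48
position: [0.5017, -0.2406, 0.0609]
ee_rot: [0.0, 0.997, -0.075, 0.0]
contact_force: [0.2, -0.1, -0.2]
width: 0.0553
gripper_force: 0.0
clock: 7.73
position: [0.5023, -0.241, 0.0617]
ee_rot: [0.001, 0.997, -0.075, 0.001]
contact_force: [-0.4, -0.1, 0.0]
width: 0.0431
gripper_force: 0.0
```

View pics/c6.png

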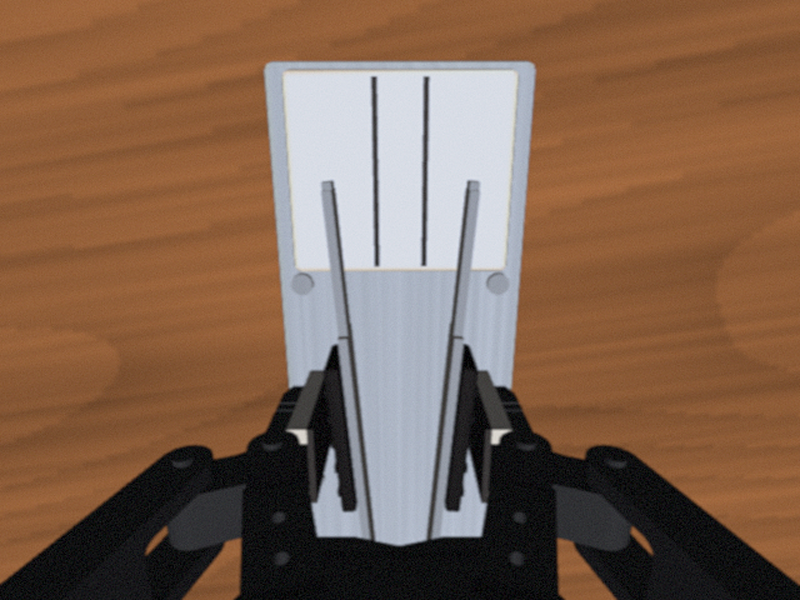

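Both pads stand just outside the covers and are centred, with tips at about (328,185) and (472,185). I'll squeeze in stages.

```bash
cat > gap.py <<'E'
from h import *
import sys
f=sys.argv[1]; s=snap('wrist',f); T=s['T']
# tip row: profile across the arms a little behind the tips, over the white block, rows of z=66 mm
u=np.array([np.cos(-.15),np.sin(-.15),0]); n=np.array([-u[1],u[0],0]); g=np.array([.503,-.2412,.066])
grey=s['img'].astype(np.float32).mean(2)
for a in(.060,.064):
    w=np.arange(-.024,.024,.0002); q=np.array([proj(f,g+a*u+k*n) for k in w]).astype(np.float32)
    v=cv2.remap(grey,q[:,0].reshape(1,-1),q[:,1].reshape(1,-1),cv2.INTER_LINEAR)[0]
    m=v<v.max()*.83; e=np.flatnonzero(np.diff(m.astype(int))); print(a,'edges mm',(w[e]*1000).round(1))
cv2.imwrite('pics/'+f+'c.png',cv2.resize(s['img'][40:240,200:440,::-1],(720,600),interpolation=cv2.INTER_CUBIC))
st=readout.get_state(); print(st['position'].round(4),st['width'],st['gripper_force'],st['contact_force'].round(1))
E
python3 gap.py g0
echo '[[0, 0, 0, 0], [0, 0, 0, 0], [0, 0, 0, 0], [0, 0, 0, 0]]' | python3 -m handwheel 0.032 20
python3 gap.py g1
```

```text
0.06 edges mm [-18.6 -15.   -6.6  -5.    5.2   6.6  15.   18.4]
0.064 edges mm [-19.  -15.2  -6.6  -5.    5.2   6.6  15.2  18.8]
[ 0.502  -0.2408  0.0612] 0.0431805775463983 0.0 [ 0.3 -0.   1. ]
clock: 8.17
position: [0.5022, -0.241, 0.0613]
ee_rot: [0.001, 0.997, -0.076, 0.001]
contact_force: [-0.0, 0.0, 6.8]
width: 0.0321
gripper_force: 4.0
0.06 edges mm [-13.   -9.8  -6.6  -5.2   5.2   6.6  10.6  14. ]
0.064 edges mm [-13.   -9.8  -6.6  -5.    5.    6.6  10.8  14.2]
[ 0.5021 -0.241   0.0612] 0.0324059391953269 4.023075974073436 [ 0.8 -0.3  6.2]
```

```bash
sed -i 's/g=np.array(\[.503,-.2412,.066\])/g=np.array([.503,-.2412,.054])/; s/in(.060,.064)/in(.062,.066,.068)/' gap.py
python3 gap.py g2
echo '[[0, 0, 0, 0], [0, 0, 0, 0], [0, 0, 0, 0], [0, 0, 0, 0]]' | python3 -m handwheel 0.028 20
python3 gap.py g3
echo '[[0, 0, 0, 0], [0, 0, 0, 0], [0, 0, 0, 0], [0, 0, 0, 0]]' | python3 -m handwheel 0.026 20
python3 gap.py g4
```

```text
0.062 edges mm [-14.4 -10.8  -7.4  -5.6   5.6   7.4  11.8  15.4]
0.066 edges mm [-14.6 -11.   -7.4  -5.6   5.6   7.4  12.   15.6]
0.068 edges mm [-14.4 -11.2  -7.4  -5.6   5.6   7.4  12.2  15.6]
[ 0.5022 -0.241   0.0613] 0.03248514895750654 4.022977421773248 [-0.8 -1.7  5.6]
clock: 8.6
position: [0.5023, -0.2411, 0.0614]
ee_rot: [0.001, 0.997, -0.076, 0.001]
contact_force: [-0.7, -0.5, 7.5]
width: 0.0281
gripper_force: 5.5
0.062 edges mm [-11.2  -7.8  -7.4  -5.8   5.6   7.2   8.8  12.2]
0.066 edges mm [-11.4  -8.   -7.4  -5.6   5.4   7.2   8.8  12.2]
0.068 edges mm [-11.2  -8.   -7.4  -5.6   5.6   7.4   9.   12.2]
[ 0.5023 -0.2411  0.0614] 0.028161831124571306 5.489271506667137 [ 0.6 -1.2  6.9]
clock: 8.98
position: [0.5024, -0.2411, 0.0615]
ee_rot: [0.001, 0.997, -0.076, 0.001]
contact_force: [-0.5, -0.3, 7.2]
width: 0.026
gripper_force: 6.3
0.062 edges mm [-9.6 -5.6  5.6 10.4]
0.066 edges mm [-9.6 -5.8  5.6 10.6]
0.068 edges mm [-9.6 -5.6  5.6 10.4]
[ 0.5024 -0.2411  0.0615] 0.026164881360244217 6.277760714292526 [-1.1  0.4  7.1]
```

```bash
echo '[[0, 0.0004, 0, 0], [0, 0, 0, 0], [0, 0, 0, 0], [0, 0, 0, 0], [0, 0, 0, 0]]' | python3 -m handwheel 0.0252 20
sed -i 's/max()\*.83/max()*.8/' gap.py; python3 gap.py g5
```

```text
clock: 9.45
position: [0.5024, -0.2414, 0.0616]
ee_rot: [0.001, 0.997, -0.076, 0.001]
contact_force: [-0.1, -0.0, 7.5]
width: 0.0256
gripper_force: 6.6
0.062 edges mm [-9.2 -5.8  5.6  9.4]
0.066 edges mm [-9.2 -5.8  5.6  9.4]
0.068 edges mm [-9.2 -5.6  5.6  9.4]
[ 0.5024 -0.2414  0.0616] 0.025216644447669825 6.615482568740845 [-0.1 -0.4  7.9]
```

View pics/g5c.png

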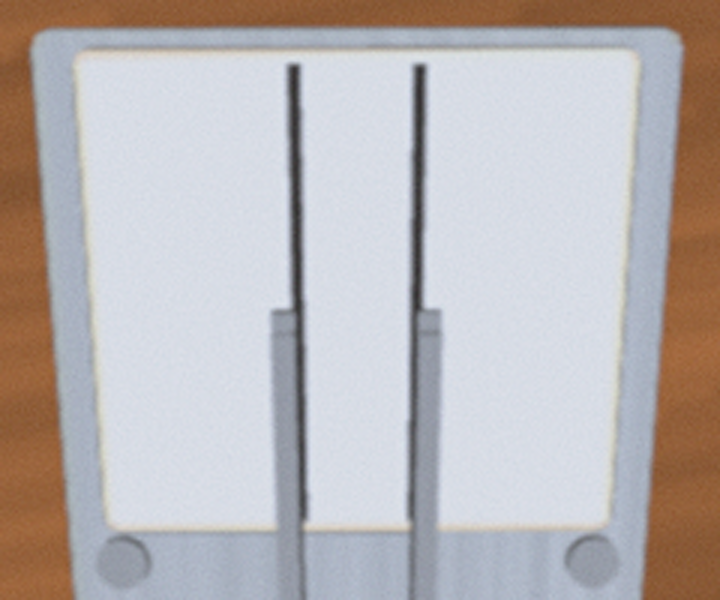

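The picture shows the tip inner edges at (297,315) and (416,315), in line with the gauge lines' inner edges at (301) and (413) once the 6 mm height difference is allowed for. That puts the gap at 12.0 to 12.2 mm, and the opening of 25.2 mm agrees. I'll hold, check it is steady and hand in.

```bash
echo '[[0, 0, 0, 0], [0, 0, 0, 0], [0, 0, 0, 0], [0, 0, 0, 0], [0, 0, 0, 0]]' | python3 -m handwheel && python3 gap.py g6 && python3 -c "
from rig import ticket; print(ticket.sign_off())"
```

```text
clock: 9.92
position: [0.5024, -0.2414, 0.0616]
ee_rot: [0.001, 0.997, -0.076, 0.001]
contact_force: [-0.4, -0.5, 7.0]
width: 0.0254
gripper_force: 6.6
0.062 edges mm [-9.2 -5.8  5.6  9.4]
0.066 edges mm [-9.2 -5.6  5.6  9.4]
0.068 edges mm [-9.2 -5.6  5.6  9.4]
[ 0.5024 -0.2414  0.0616] 0.025588593493713018 6.615505367517471 [-0.   0.8  7.8]
the job is handed in; nothing more can be done
None
```

The isolator handle is thrown fully to its on stop, the tweezers are held steady at a measured tip gap of about 12 mm, in line with the gauge lines, and the job was handed in at about 10 s; the hand-in returned no verdict.

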